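Hook the sprung probe onto the battery's post and start the test

ROBOT

A 6-joint arm with a two-finger parallel gripper is mounted at the origin on the work surface. World frame = base frame: x ahead of the robot, y to its left, z up, the work surface at z = 0. Lengths are in m, angles in rad, forces in N, time in s.
With the tool pointing down it reaches from about 0.35 to 0.85 m from the base axis. Payload 8.1 kg.
Tool frame: the origin (TCP) lies at the centre of the arm's flange, where the gripper is bolted on; the fingertips stand 186 mm ahead of it and the grasp point (between the pads) lies 167 mm ahead of it (robot.grasp_offset is the distance from the TCP to the grasp point, in m); z points along the fingers, y is the line along which they close (so a half turn about z gives the same grasp; the last joint's range is limited). The gripper opens to 93 mm and grips with 3 to 60 N. Pads are 15 mm wide; open, the fingers measure 128 mm over their backs; the gripper's body (75 mm by 188 mm) begins 65 mm behind the grasp point.
Start: joints at [-1.222, 0.13, 1.488, -0, 1.523, -0.085], TCP at [0.252, -0.544, 0.405] pointing down, gripper open.
Joint ranges: [-2.96, 2.96], [-0.89, 2.26], [0.02, 2.5], [-1.34, 4.48], [0, 2.73], [-2.66, 2.66]. Speed limits (rad/s): [2.39, 2.39, 2.79, 3.14, 3.14, 3.14].

INTERFACE

Orientations are given as a rotation vector (axis times angle).
In Python, from plant import robot gives the robot as it stands.
- The arm moves only by the tool drive_tool, never from a script. Its argument "moves" is one flat list of numbers, 7 for each row, row after row: the finger opening in mm, from 0 to 93, then the shift along the tool's x, y, z in mm, then the turn, a rotation vector about the tool's x, y, z in degrees. A call has 1 to 8 rows; each row shifts and turns the commanded pose from where the row before left it, along the tool's axes as they then stand; what a row does not reach is not made up. A row lasts 1/10 s, in which the tool goes at most 50 mm and 8.59 degrees, less where a joint would pass 70% of its speed; a pose out of reach is approached as far as the arm can. A call is refused whole if a number of a shift passes 50 or a number of a turn 8.59, either way. A call with a gripper value outside its range is refused whole. The fingers move at their own pace and stop on an object; "grip_force" is the grip in N (left out, the last holds). Time passes only in rows, so rows that do not move let the fingers close. It gives the time, the measured TCP pose, the force, the opening and the grip force at its end, in the units of the state.
- robot.read_state(): the state, without advancing time (a new reading comes with each control period).
- robot.read_camera(name): name is "scene" or "top" or "wrist"; returns a dict with "color" (480x640x3 uint8, red, green, blue), "depth" (480x640 float32, m along the optical axis (not along the pixel's ray), 0 where there is no reading), "mtx" (3x3 intrinsics, pixels), "R" (3x3) and "t" (3): a world point X has camera coordinates R X + t. Camera axes: x right, y down, z forward; pixel columns grow to the right and rows downward; lengths in m; the calibration is good to about 2 mm. A picture is of the moment at which its call begins.
- robot.close_job(): hands the job in; it is judged then, once.
The state is a dict: "t": time; "q": joint angles; "dq": joint speeds; "joint_torque": joint torques, N m; "tool_pos": TCP position; "orientation": TCP orientation; "force": force on the tool from outside, world axes, zero at the start; "wrist_torque": the same for the moment, N m; "opening": finger opening in m; "gripper_force": force on a finger pad.
Only numpy, scipy, OpenCV 4.12 (cv2) and the standard library are available. Lean on these libraries where they do the work, as an engineer would, in place of code of your own. Each camera call takes 0.05 s, during which the arm holds its last target. There are 200 camera calls.

TASK

Hook the bench test stand's sprung probe onto the battery: hold the probe's plunger down so that its forked hook drops below the head of the battery's post, slide the probe along its rail until the hook comes up gently against the post, and let the plunger rise so that the hook holds under the head. Then push the stand's round test button down and let it go. Never push the hook hard against the battery or its post, and leave the other things on the bench where they are.

Things in the scene. Friction and masses are not known exactly. Their poses are not given: they have to be found in the camera images.
- stand: Battery test stand, fixed to the bench: a wooden board 270 (x, from -120 to 150) x 360 (y) x 18 mm, with a steel rail along its y axis 167 mm above the bench at x = -85 mm, on two posts. Origin: on its underside; x away from the robot at yaw 0, z up. A probe on a carriage slides along the rail. "Stand frame" below means this frame.
- bay (a point): Middle of the battery's bay on the board. The battery itself is NOT measured: black, grey lid, 82 (x) x 152 (y) x 95 mm, 4 to 5 kg, loose between two low guides along y, its middle anywhere within 18 mm of this point along the stand's y and 1 mm in x. It stays put under side pushes up to about 20 N.
- post_mid (a point): Middle of the range in which the battery's post may stand, level with the underside of its head (133 mm up). The post is within 18 mm of this along the stand's y (1 mm in x), to be found by feel or sight: a steel stud, 8 mm diameter, 20 mm tall, under a round head 18 mm wide, 4 mm thick. (The low square lug at the battery's other end is not used.)
- carriage (a joint): Travel in m of the probe's aluminium carriage along the rail towards the stand's +y: 0 to 0.100, starts at 0 to 0.015; friction about 1.5 N, no spring, it stays where it is left. The probe's upright axis is at x = 0, y = -0.100 + carriage in the stand's frame.
- plunger (a joint): Plunger travel in m, the hook moving with it: 0 (up) to 0.018 (fully down). The spring pushes up with 6 N at 0, 12 N at 0.018. Let go it reads 0 with nothing caught, 0.006 with the prongs drawn up under the post's head. At 0.0115 and more the hook's tips pass below the head, at less they run into it; at 0.018 the prongs still clear the lid by 4 mm.
- cap: Black round grip on top of the plunger, 30 mm diameter, 20 mm high, to pinch or press from above. Origin: centre of its underside, 222 mm above the bench when up. Below it a bare 7 mm stem runs into the carriage's black barrel (24 mm diameter), whose top is 190 mm above the bench.
- hook: Steel fork at the plunger's foot. Origin: plunger axis, top of the prongs, 139 mm up when not pressed. Prongs 3.5 mm thick, 11 mm apart, reach along stand +y; their tips, turned up 5 mm, start 26 mm from the axis. When the heel, 5 mm ahead of the axis, meets the head's rim (axis 14 mm short of the post), the tips are 3 mm past the head and the plunger can rise.
- button (a joint): Travel in m of the test button: 0 up, 0.006 fully down; it needs 4 N and springs back.
- button_top (a point): Centre of the top of the grey round test button (28 mm diameter) on the grey tester box (70 x 75 x 100 mm) that stands on the board's robot-side +y corner, at x = -78, y = 138 mm in the stand frame, about 140 mm above the bench; it is pressed straight down.
- driver: Screwdriver lying on the bench, 190 mm; leave it.
- spanner: Steel spanner, 170 mm, lying on the stand's board beyond the battery; leave it.
- jar: Glass jar with steel lid, 66 mm diameter, 85 mm high; leave it.
- tape: Yellow tape measure standing on the bench, 32 x 68 x 66 mm; leave it.
- mug: White mug, 82 mm diameter, 95 mm high; leave it.
- spare: Small grey sealed battery, 65 x 100 x 60 mm; leave it.
- screwtray: Open black screw tray, 100 x 160 x 40 mm; leave it.

How it is judged:
By the outcome, as a careful person would: the job done as asked, in the order asked, and still so for the second after the job is handed in, with the robot touching nothing.
It also fails if it takes over 51 s, if anything falls off the work surface, if the arm or the gripper's body presses on something with over 40 N, if the wrist force passes 120 N, or if a joint passes its speed limit or range.

## Working session

There is one attempt and no reset: what is moved stays moved. The work goes in short steps, Python scripts to look and compute and a tool call to move; the robot and the scene stay as the last step left them, time stands still between calls to the robot, and variables do not carry over. Pictures are saved under pics/ and viewed, at most 10 in all, crops included, and the job is handed in when it is done.

Besides the shell and the picture viewer there is one more tool, called after ">>>" as name(argument=value, ...) on one line, values as JSON. drive_tool: Moves the arm, as the interface text tells. Its arguments: {"type":"object","properties":{"moves":{"type":"array","items":{"type":"number"}},"grip_force":{"type":"number"}},"required":["moves"]}

```bash
mkdir -p pics; ls; cat > h.py <<'E'
import numpy as np, cv2
from scipy.spatial.transform import Rotation as Rn
from plant import robot
def snap(n,f):
    c=robot.read_camera(n); np.savez('pics/'+f+'.npz',**c); cv2.imwrite('pics/'+f+'.png',c['color'][:,:,::-1]); return c
def load(f): return dict(np.load('pics/'+f+'.npz'))
def px(c,u,v):
    d=np.median([x for x in c['depth'][v-1:v+2,u-1:u+2].ravel() if x>0] or [0])
    return c['R'].T@(np.linalg.inv(c['mtx'])@[u,v,1]*d-c['t'])
def ray(c,u,v,z):
    d=c['R'].T@np.linalg.inv(c['mtx'])@[u,v,1]; o=-c['R'].T@c['t']
    return o+d*(z-o[2])/d[2]
def tri(l):
    A=np.zeros((3,3));b=np.zeros(3)
    for c,u,v in l:
        d=c['R'].T@np.linalg.inv(c['mtx'])@[u,v,1]; d/=np.linalg.norm(d);P=np.eye(3)-np.outer(d,d);A+=P;b+=P@(-c['R'].T@c['t'])
    return np.linalg.solve(A,b)
E
python3 - <<'E'
from h import *
a=snap('scene','s0');b=snap('top','t0')
for c in (a,b): print((-c['R'].T@c['t']).round(3),c['R'].round(2).tolist(),c['mtx'].round(0).tolist())
s=robot.read_state();print(s['t'],s['tool_pos'],s['orientation'],s['force'])
E
```

```text
pics
[1.192 0.412 1.025] [[-0.56, 0.83, -0.01], [0.61, 0.4, -0.68], [-0.56, -0.39, -0.73]] [[545.0, 0.0, 333.0], [0.0, 545.0, 245.0], [0.0, 0.0, 1.0]]
[ 0.389 -0.054  1.842] [[-0.02, -1.0, -0.01], [-1.0, 0.02, -0.07], [0.07, 0.01, -1.0]] [[596.0, 0.0, 314.0], [0.0, 596.0, 236.0], [0.0, 0.0, 1.0]]
0.1 [ 0.25214667 -0.54421808  0.40377653] [-3.06634611e+00 -6.75756449e-01  3.31167334e-04] [ 0.59430747 -0.81053855 -0.36752373]
```

View pics/s0.png

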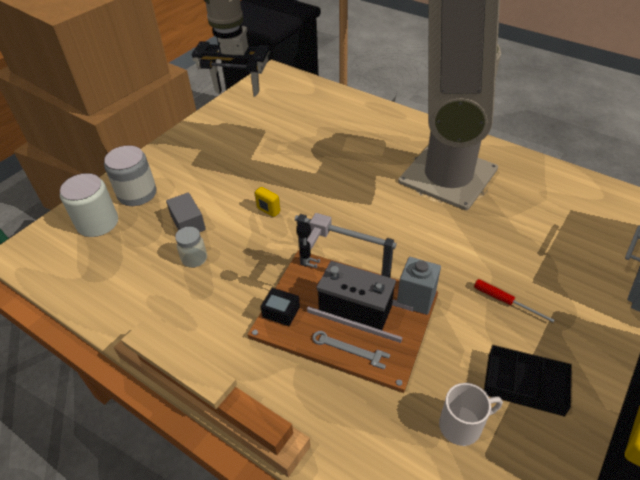

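View pics/t0.png

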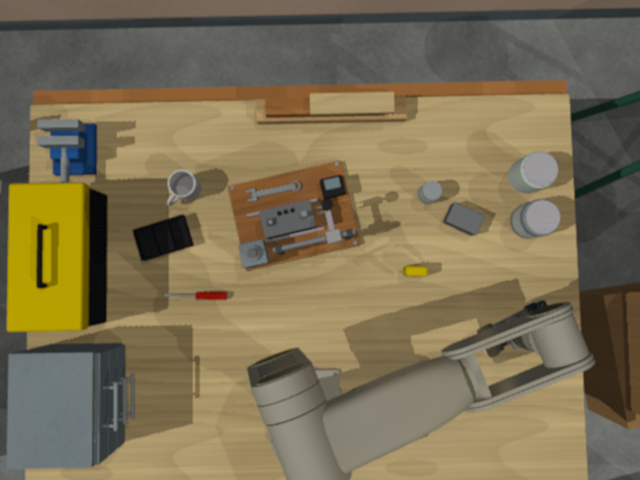

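The scene view shows the stand with the battery, the button at about (423,268) and the probe at about (335,270). In the top view the button is near (253,250), and the probe arm runs from (335,237) to (328,207). I'll enlarge both.

```bash
python3 - <<'E'
from h import *
a=load('s0')['color'][190:390,235:455,::-1];b=load('t0')['color'][150:280,220:370,::-1]
a=cv2.resize(a,None,fx=3,fy=3,interpolation=3)
cv2.imwrite('pics/s0c.png',a)
cv2.imwrite('pics/t0c.png',cv2.resize(b,None,fx=4,fy=4,interpolation=3))
E
```

```text
(no output)
```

View pics/s0c.png

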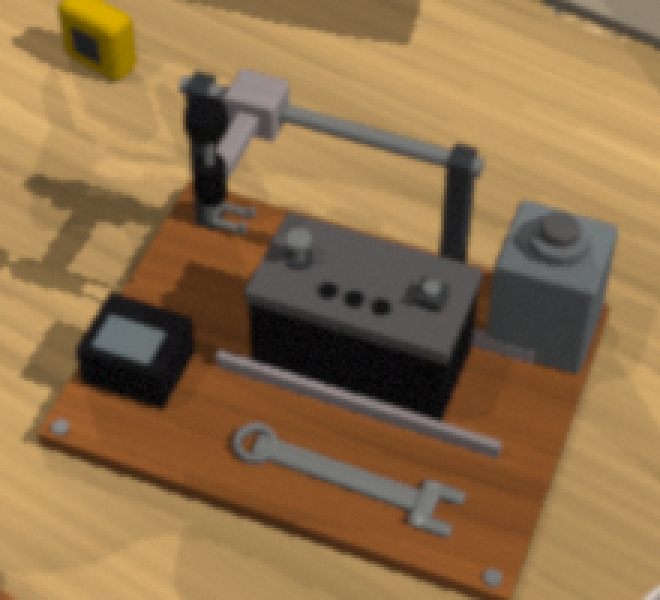

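View pics/t0c.png

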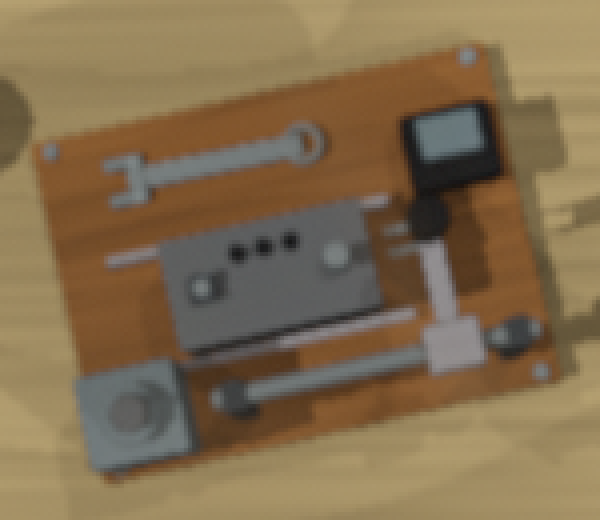

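Crop readings, top view: cap (428,217), post head (336,255), button (131,410), board corners (36,148), (480,42), (560,378). Scene crop: cap top about (207,108), post head (299,238), button (560,232).

```bash
python3 - <<'E'
from h import *
s=load('s0');t=load('t0')
T=lambda x,y:(t,220+x/4-.375,150+y/4-.375)
S=lambda x,y:(s,235+x/3-.333,190+y/3-.333)
for n,a,b in [('cap',(428,217),(207,105)),('post',(336,255),(299,238)),('button',(131,410),(560,230))]:
    p=tri([T(*a),S(*b)]);print(n,p.round(4))
C=[ray(*T(*q),.018) for q in [(36,148),(480,42),(560,378)]]
# stand frame coords of corners: (150,180),(150,-180),(-120,-180)
C=np.array(C)[:,:2];print(C.round(4),np.linalg.norm(C[0]-C[1]),np.linalg.norm(C[1]-C[2]))
yv=C[0]-C[1];xv=C[1]-C[2];y1=np.arctan2(-yv[0],yv[1]);y2=np.arctan2(xv[1],xv[0]);print(np.degrees([y1,y2]))
yaw=(y1*4+y2*3)/7;R=Rn.from_euler('z',yaw).as_matrix()[:2,:2]
o=np.mean(C-np.array([(.15,.18),(.15,-.18),(-.12,-.18)])@R.T,axis=0)
print('o',o,np.degrees(yaw))
for n,q in [('cap',(0,-.1)),('cap15',(0,-.085)),('button',(-.078,.138)),('bay',(0,0))]: print(n,(o+R@q).round(4))
st=robot.read_state();Rt=Rn.from_rotvec(st['orientation']).as_matrix();print(Rt.round(3).tolist(),st['tool_pos'],st['t'])
for f in (s,t):
  u,v=(304,229) if f is s else (327,204); print(px(f,u,v).round(4))
  u,v=(422,267) if f is s else (253,252); print(px(f,u,v).round(4))
E
```

```text
cap [ 0.5845 -0.0771  0.2449]
post [ 0.5718 -0.0121  0.136 ]
button [0.4628 0.1378 0.1346]
[[ 0.6724  0.2202]
 [ 0.7483 -0.1242]
 [ 0.487  -0.1798]] 0.3526188512046021 0.2671313219190643
[12.41581968 12.01595263]
o [0.56453971 0.01795213] 12.244448086188193
cap [ 0.5857 -0.0798]
cap15 [ 0.5826 -0.0651]
button [0.459  0.1363]
bay [0.5645 0.018 ]
[[0.907, 0.42, -0.001], [0.42, -0.907, 0.002], [0.0, -0.002, -1.0]] [ 0.25214667 -0.54421808  0.40377653] 0.1
[ 0.5907 -0.0707  0.2412]
[0.4659 0.1427 0.1385]
[ 0.5852 -0.079   0.2411]
[0.4636 0.1335 0.1421]
```

>>> drive_tool(moves=[93,31,-18,-10,0,0,0,93,31,-18,-10,0,0,0,93,31,-18,-10,0,0,0,93,31,-18,-10,0,0,0,93,31,-18,-10,0,0,0,93,31,-18,-10,0,0,0,93,31,-18,-10,0,0,0,93,31,-18,-10,0,0,0])

```text
t: 0.9
tool_pos: [0.4173, -0.3081, 0.4847]
orientation: [-3.067, -0.676, 0.001]
force: [-0.6, 0.2, 0.4]
opening: 0.0927
gripper_force: 0.0
```

>>> drive_tool(moves=[93,31,-18,-4,0,0,0,93,31,-18,-4,0,0,0,93,31,-18,-4,0,0,0,93,31,-18,-4,0,0,0,93,31,-18,0,0,0,0,93,31,-18,0,0,0,6,93,0,0,0,0,0,6.6,93,0,0,0,0,0,0])

```text
t: 1.7
tool_pos: [0.5405, -0.1323, 0.5]
orientation: [-3.123, -0.336, 0.002]
force: [0.3, 0.0, 0.2]
opening: 0.0932
gripper_force: 0.0
```

```bash
python3 - <<'E'
from h import *
w=snap('wrist','w1')
st=robot.read_state();Rt=Rn.from_rotvec(st['orientation']).as_matrix();print(Rt.round(3).tolist(),st['tool_pos'],st['t'],st['force'])
print((-w['R'].T@w['t']).round(4),w['R'].round(2).tolist())
E
```

```text
[[0.977, 0.215, -0.001], [0.215, -0.977, 0.0], [-0.001, -0.0, -1.0]] [ 0.54016993 -0.13301854  0.50017693] 1.75 [0.82894581 0.38136984 0.36998798]
[ 0.6085 -0.1197  0.4801] [[0.21, -0.98, -0.0], [-0.94, -0.21, 0.25], [-0.25, -0.05, -0.97]]
```

View pics/w1.png

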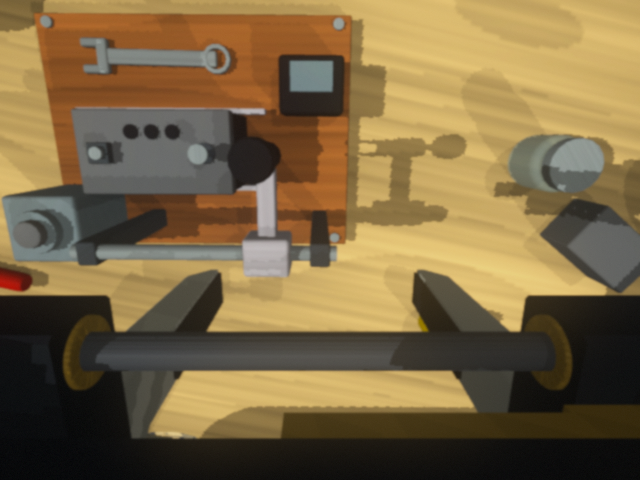

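The wrist view shows the cap at about (253,160), the post head at (199,153), the button at (29,234) and the board screws at (46,21), (339,23). I'll fit the heads with depth.

```bash
python3 - <<'E'
from h import *
w=load('w1');t=load('t0');s=load('s0')
K=np.linalg.inv(w['mtx']);v,u=np.mgrid[:480,:640]
P=(np.stack([u,v,np.ones_like(u)],-1)@K.T*w['depth'][...,None]-w['t'])@w['R']
def blob(c,z0,z1,rad,n):
    m=(w['depth']>0)&(P[...,2]>z0)&(P[...,2]<z1)&(np.hypot(P[...,0]-c[0],P[...,1]-c[1])<rad)&(v<280)
    q=P[m]
    if len(q)<20: print(n,len(q));return
    (x,y),r=cv2.minEnclosingCircle((q[:,:2]*1000).astype(np.float32))
    print(n,len(q),'z',np.median(q[:,2]).round(4),'mean',q[:,:2].mean(0).round(4),'circ',round(x,1),round(y,1),'r',round(r,1),'px',u[m].mean().round(1),v[m].mean().round(1))
    return u[m].mean(),v[m].mean()
blob((.585,-.078),.236,.250,.03,'cap')
blob((.572,-.012),.134,.142,.02,'post')
blob((.462,.136),.134,.146,.022,'btn')
# cap,post by two-view triangulation
for n,a,b in [('post',(199,153),(303.6,213.4)),('btn',(29,234),(252.4,252.1))]: print(n,tri([(w,*a),(t,*b)]).round(4))
print([ray(w,a,b,.018).round(4) for a,b in [(46,21),(339,23),(334,238)]])
E
```

```text
cap 1749 z 0.2421 mean [ 0.5862 -0.0809] circ 585.7 -80.5 r 15.4 px 251.0 160.1
post 326 z 0.1372 mean [ 0.5719 -0.0151] circ 571.8 -14.9 r 9.0 px 197.7 153.6
btn 712 z 0.1401 mean [0.4621 0.1333] circ 461.8 135.0 r 14.5 px 28.9 234.1
post [ 0.5724 -0.0131  0.1284]
btn [0.4626 0.1349 0.1384]
[array([0.6688, 0.2087, 0.018 ]), array([ 0.7373, -0.1165,  0.018 ]), array([ 0.4897, -0.1676,  0.018 ])]
```

>>> drive_tool(moves=[93,28,-20,0,0,0,0,93,28,-21,10,0,0,0,93,0,0,30,0,0,0,93,0,0,30,0,0,0,93,0,0,20,0,0,0,93,0,0,11,0,0,0,93,0,0,0,0,0,0,93,0,0,0,0,0,0], grip_force=40)

```text
t: 2.55
tool_pos: [0.5862, -0.082, 0.4009]
orientation: [3.123, 0.336, 0.002]
force: [-0.1, -1.0, 0.6]
opening: 0.0929
gripper_force: 0.0
```

>>> drive_tool(moves=[60,0,-1,2,0,0,0,40,0,0,0,0,0,0,20,0,0,0,0,0,0,20,0,0,0,0,0,0,20,0,0,0,0,0,0,20,0,0,0,0,0,0,20,0,0,0,0,0,0,20,0,0,0,0,0,0])

```text
t: 3.35
tool_pos: [0.5859, -0.0804, 0.3977]
orientation: [-3.124, -0.335, 0.0]
force: [-0.4, 0.6, 0.2]
opening: 0.0336
gripper_force: 0.6
```

>>> drive_tool(moves=[20,0,0,0,0,0,0,20,0,0,0,0,0,0,20,0,0,0,0,0,0,20,0,0,0,0,0,0,20,0,0,0,0,0,0])

```text
t: 3.85
tool_pos: [0.5858, -0.0796, 0.3977]
orientation: [-3.122, -0.336, 0.001]
force: [-1.4, 4.0, 2.0]
opening: 0.0293
gripper_force: 40.0
```

>>> drive_tool(moves=[20,0,0,4,0,0,0,20,0,0,4,0,0,0,20,0,0,4,0,0,0,20,0,0,3.5,0,0,0,20,0,0,0,0,0,0,20,0,0,0,0,0,0])

```text
t: 4.45
tool_pos: [0.5858, -0.0796, 0.3837]
orientation: [-3.122, -0.336, -0.001]
force: [-6.8, 6.0, 9.9]
opening: 0.0293
gripper_force: 40.0
```

>>> drive_tool(moves=[20,0,-3,1,0,0,0,20,0,-5,0.5,0,0,0,20,0,-5,0,0,0,0,20,0,-5,0,0,0,0,20,0,-2,0,0,0,0,20,0,0,0,0,0,0,20,0,0,0,0,0,0])

```text
t: 5.15
tool_pos: [0.5817, -0.0611, 0.3828]
orientation: [3.123, 0.335, 0.003]
force: [-5.3, 0.1, 10.1]
opening: 0.0291
gripper_force: 40.0
```

```bash
python3 - <<'E'
from h import *
w=snap('wrist','w2');s=snap('scene','s2')
a=cv2.resize(s['color'][190:290,275:375,::-1],None,fx=5,fy=5,interpolation=3)
cv2.imwrite('pics/s2c.png',a)
st=robot.read_state();print(st['tool_pos'],st['force'],st['t'])
E
```

```text
[ 0.58174211 -0.06108211  0.38278844] [-4.72089036 -0.71671666 10.73647285] 5.25
```

View pics/s2c.png

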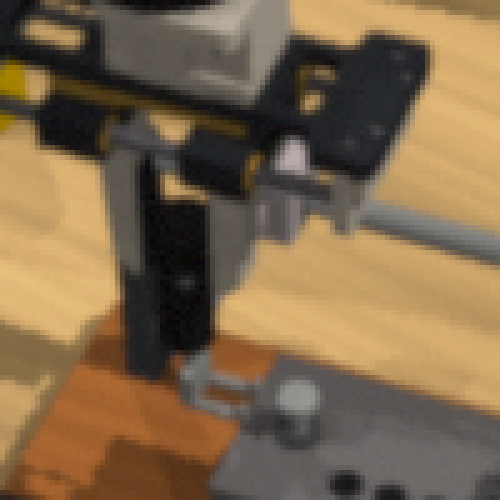

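The fork prongs at (220,395) lie below the head at (298,395) and point at the post. Sliding on.

>>> drive_tool(moves=[20,0,-3,0,0,0,0,20,0,-3,0,0,0,0,20,0,-3,0,0,0,0,20,0,-3,0,0,0,0,20,0,0,0,0,0,0])

```text
t: 5.75
tool_pos: [0.5792, -0.0493, 0.3829]
orientation: [3.122, 0.335, 0.003]
force: [-4.4, -1.7, 10.1]
opening: 0.0292
gripper_force: 40.0
```

>>> drive_tool(moves=[20,0,-3,0,0,0,0,20,0,-3,0,0,0,0,20,0,-3,0,0,0,0,20,0,-3,0,0,0,0,20,0,0,0,0,0,0])

```text
t: 6.25
tool_pos: [0.5767, -0.0375, 0.3829]
orientation: [3.122, 0.335, 0.003]
force: [-4.0, -0.8, 10.0]
opening: 0.0292
gripper_force: 40.0
```

>>> drive_tool(moves=[20,0,-1.5,0,0,0,0,20,0,-1.5,0,0,0,0,20,0,-1,0,0,0,0,20,0,-1,0,0,0,0,20,0,0,0,0,0,0])

```text
t: 6.75
tool_pos: [0.5757, -0.0329, 0.3829]
orientation: [3.122, 0.335, 0.004]
force: [-3.8, -1.9, 10.3]
opening: 0.0293
gripper_force: 40.0
```

>>> drive_tool(moves=[20,0,-0.7,0,0,0,0,20,0,-0.7,0,0,0,0,20,0,-0.6,0,0,0,0,20,0,0,0,0,0,0])

```text
t: 7.15
tool_pos: [0.5753, -0.031, 0.3829]
orientation: [3.122, 0.335, 0.004]
force: [-4.3, -2.0, 9.8]
opening: 0.0292
gripper_force: 40.0
```

>>> drive_tool(moves=[20,0,-0.5,0,0,0,0,20,0,-0.5,0,0,0,0,20,0,0,0,0,0,0])

```text
t: 7.45
tool_pos: [0.5751, -0.0301, 0.3829]
orientation: [3.122, 0.335, 0.004]
force: [-4.6, -1.9, 10.5]
opening: 0.0294
gripper_force: 40.0
```

>>> drive_tool(moves=[20,0,-0.5,0,0,0,0,20,0,0,0,0,0,0,20,0,0,0,0,0,0])

```text
t: 7.75
tool_pos: [0.575, -0.0296, 0.3829]
orientation: [3.122, 0.335, 0.004]
force: [-2.8, -1.5, 10.9]
opening: 0.0293
gripper_force: 40.0
```

>>> drive_tool(moves=[20,0,-0.5,0,0,0,0,20,0,0,0,0,0,0,20,0,0,0,0,0,0])

```text
t: 8.05
tool_pos: [0.5749, -0.0291, 0.3829]
orientation: [3.122, 0.335, 0.004]
force: [-3.4, -2.3, 9.7]
opening: 0.0296
gripper_force: 40.0
```

>>> drive_tool(moves=[20,0,-0.5,0,0,0,0,20,0,0,0,0,0,0,20,0,0,0,0,0,0])

```text
t: 8.35
tool_pos: [0.5748, -0.0286, 0.3829]
orientation: [3.122, 0.335, 0.004]
force: [-3.5, -0.6, 10.3]
opening: 0.0292
gripper_force: 40.0
```

>>> drive_tool(moves=[20,0,-0.4,0,0,0,0,20,0,0,0,0,0,0,20,0,0,0,0,0,0])

```text
t: 8.65
tool_pos: [0.5747, -0.0282, 0.3829]
orientation: [3.122, 0.335, 0.004]
force: [-3.2, -1.7, 10.7]
opening: 0.0295
gripper_force: 40.0
```

>>> drive_tool(moves=[20,0,-0.5,0,0,0,0,20,0,0,0,0,0,0,20,0,0,0,0,0,0])

```text
t: 8.95
tool_pos: [0.5746, -0.0277, 0.3829]
orientation: [3.122, 0.335, 0.004]
force: [-2.0, -1.3, 10.6]
opening: 0.0294
gripper_force: 40.0
```

>>> drive_tool(moves=[20,0,-0.5,0,0,0,0,20,0,0,0,0,0,0,20,0,0,0,0,0,0])

```text
t: 9.25
tool_pos: [0.5745, -0.0272, 0.3829]
orientation: [3.122, 0.335, 0.004]
force: [-4.0, -1.2, 10.7]
opening: 0.0292
gripper_force: 40.0
```

>>> drive_tool(moves=[20,0,-0.5,0,0,0,0,20,0,0,0,0,0,0,20,0,0,0,0,0,0])

```text
t: 9.55
tool_pos: [0.5744, -0.0267, 0.3829]
orientation: [3.122, 0.335, 0.004]
force: [-3.7, -2.0, 10.4]
opening: 0.0293
gripper_force: 40.0
```

```bash
python3 - <<'E'
from h import *
w=snap('wrist','w3');s=snap('scene','s3')
a=cv2.resize(s['color'][220:300,290:370,::-1],None,fx=6,fy=6,interpolation=3)
b=cv2.resize(w['color'][60:300,180:460,::-1],(560,480),interpolation=3)[:, :310]
cv2.imwrite('pics/c3.png',np.hstack([a,b]))
E
```

```text
(no output)
```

View pics/c3.png

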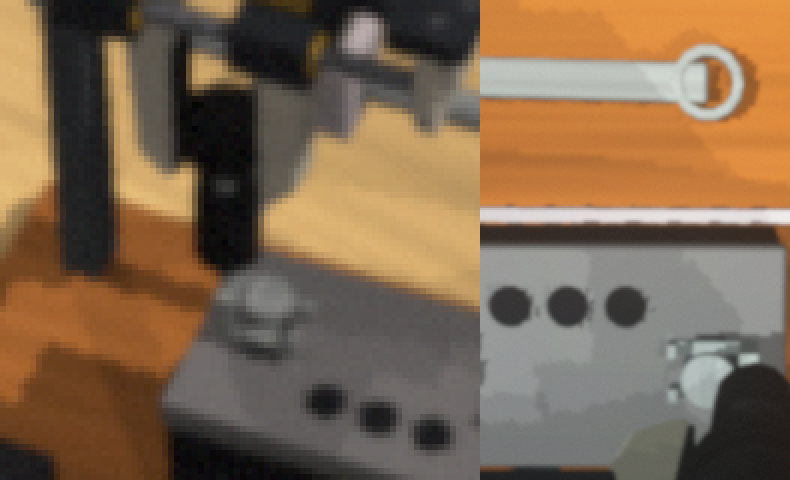

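The wrist crop shows the two tips at about (672,350) and (674,392), just past the rim of the head (centre (706,382), left rim about 681). So the heel has a little further to go. I'll measure it from depth.

```bash
python3 - <<'E'
from h import *
w=load('w3')
K=np.linalg.inv(w['mtx']);v,u=np.mgrid[:480,:640]
P=(np.stack([u,v,np.ones_like(u)],-1)@K.T*w['depth'][...,None]-w['t'])@w['R']
th=np.radians(12.2);ex=np.array([np.cos(th),np.sin(th)]);ey=np.array([-np.sin(th),np.cos(th)])
st=robot.read_state();o=st['tool_pos'][:2]
x=(P[...,:2]-o)@ex*1000;y=(P[...,:2]-o)@ey*1000;z=P[...,2]*1000
for a,b,n in [(133,142,'head'),(120,131.5,'hook')]:
    m=(z>a)&(z<b)&(abs(x)<16)&(y>-5)&(y<40)&(w['depth']>0)
    print(n,m.sum(),'z',np.median(z[m]),'x',np.percentile(x[m],[1,50,99]).round(1),'y',np.percentile(y[m],[1,50,99]).round(1))
    if n=='hook':
        for lo in (-13,-9,-6,6,9): 
            k=m&(x>lo)&(x<lo+4); print(lo,k.sum(),np.percentile(y[k],[1,20,50,80,99]).round(1) if k.sum() else '')
        k=m&(y>20); print(np.c_[x[k],y[k],z[k]].round(1)[::6].tolist())
E
```

```text
head 561 z 137.25236142310754 x [-8.2  2.9 10.2] y [-3.  13.  20.9]
hook 354 z 124.7606530067034 x [-9.4  8.3 10.3] y [-3.  17.1 26.4]
-13 8 [21.  22.  23.4 24.3 25.9]
-9 58 [21.9 23.3 24.5 25.8 26.6]
-6 23 [23.2 23.9 24.7 25.9 26.4]
6 224 [-1.   6.4 14.5 22.  26.1]
9 125 [-3.   1.  11.8 21.9 26.2]
[[10.4, 26.2, 121.9], [10.3, 22.6, 124.3], [10.1, 25.1, 126.2], [9.4, 21.3, 123.5], [10.1, 23.5, 128.8], [9.4, 26.1, 128.7], [8.4, 21.9, 125.1], [8.7, 24.2, 128.9], [7.4, 20.7, 123.9], [6.9, 23.3, 124.4], [7.7, 26.0, 130.1], [6.3, 22.6, 124.7], [7.0, 24.7, 130.3], [6.2, 24.2, 129.6], [-5.2, 26.4, 124.2], [-5.5, 26.2, 125.6], [-5.4, 26.0, 128.1], [-6.2, 22.2, 125.7], [-6.8, 23.5, 125.8], [-6.1, 24.4, 130.4], [-7.3, 25.9, 128.8], [-8.7, 22.3, 124.6], [-8.6, 23.5, 127.0], [-8.4, 25.2, 129.8], [-9.3, 24.6, 129.0]]
```

>>> drive_tool(moves=[20,0,-0.4,0,0,0,0,20,0,0,0,0,0,0,20,0,0,0,0,0,0])

```text
t: 9.95
tool_pos: [0.5743, -0.0263, 0.3829]
orientation: [3.122, 0.335, 0.004]
force: [-3.1, -1.6, 10.7]
opening: 0.0294
gripper_force: 40.0
```

>>> drive_tool(moves=[20,0,-0.4,0,0,0,0,20,0,0,0,0,0,0,20,0,0,0,0,0,0])

```text
t: 10.25
tool_pos: [0.5742, -0.0259, 0.3829]
orientation: [3.122, 0.335, 0.004]
force: [-4.0, -2.1, 9.9]
opening: 0.0291
gripper_force: 40.0
```

>>> drive_tool(moves=[20,0,-0.4,0,0,0,0,20,0,0,0,0,0,0,20,0,0,0,0,0,0])

```text
t: 10.55
tool_pos: [0.5742, -0.0257, 0.3829]
orientation: [3.122, 0.334, 0.004]
force: [-3.3, -2.9, 11.5]
opening: 0.0288
gripper_force: 40.0
```

>>> drive_tool(moves=[20,0,-0.4,0,0,0,0,20,0,0,0,0,0,0,20,0,0,0,0,0,0])

```text
t: 10.85
tool_pos: [0.5741, -0.0255, 0.3829]
orientation: [3.121, 0.334, 0.004]
force: [-2.7, -4.3, 10.8]
opening: 0.0293
gripper_force: 40.0
```

Contact felt (about 3 N). Letting the plunger rise.

>>> drive_tool(moves=[20,0,0.2,-2,0,0,0,20,0,0,-2,0,0,0,20,0,0,-2,0,0,0,20,0,0,-1,0,0,0,20,0,0,0,0,0,0,20,0,0,0,0,0,0])

```text
t: 11.45
tool_pos: [0.5741, -0.0256, 0.3896]
orientation: [3.122, 0.334, 0.004]
force: [-2.2, -3.1, 7.8]
opening: 0.0294
gripper_force: 40.0
```

>>> drive_tool(moves=[20,0,0,-1,0,0,0,20,0,0,-0.7,0,0,0,20,0,0,0,0,0,0,20,0,0,0,0,0,0])

```text
t: 11.85
tool_pos: [0.5741, -0.0256, 0.3911]
orientation: [3.122, 0.334, 0.003]
force: [-1.4, -3.1, 5.9]
opening: 0.0294
gripper_force: 40.0
```

>>> drive_tool(moves=[20,0,0,-0.6,0,0,0,20,0,0,0,0,0,0,20,0,0,0,0,0,0])

```text
t: 12.15
tool_pos: [0.5741, -0.0256, 0.3916]
orientation: [3.122, 0.334, 0.003]
force: [-1.7, -3.0, 7.5]
opening: 0.0292
gripper_force: 40.0
```

>>> drive_tool(moves=[20,0,0,-0.4,0,0,0,20,0,0,0,0,0,0,20,0,0,0,0,0,0])

```text
t: 12.45
tool_pos: [0.5741, -0.0256, 0.3917]
orientation: [3.122, 0.334, 0.003]
force: [-0.3, -3.3, 6.1]
opening: 0.0293
gripper_force: 40.0
```

>>> drive_tool(moves=[34,0,0,0,0,0,0,40,0,0,0,0,0,0,60,0,0,0,0,0,0,70,0,0,0,0,0,0,70,0,0,0,0,0,0,70,0,0,0,0,0,0])

```text
t: 13.05
tool_pos: [0.5738, -0.0248, 0.3903]
orientation: [-3.123, -0.335, 0.0]
force: [0.2, -0.1, 0.6]
opening: 0.0672
gripper_force: 0.0
```

>>> drive_tool(moves=[70,0,0,-10,0,0,0,70,0,0,-25,0,0,0,70,0,0,-25,0,0,0,70,0,0,-20,0,0,0,70,0,0,0,0,0,0])

```text
t: 13.55
tool_pos: [0.5743, -0.0249, 0.4751]
orientation: [3.122, 0.335, 0.01]
force: [0.3, -0.3, -0.3]
opening: 0.0698
gripper_force: 0.0
```

```bash
python3 - <<'E'
from h import *
w=snap('wrist','w4');s=snap('scene','s4')
a=cv2.resize(s['color'][210:300,290:370,::-1],None,fx=5,fy=5,interpolation=3)
b=cv2.resize(w['color'][60:300,180:460,::-1],(525,450),interpolation=3)[:,:400]
cv2.imwrite('pics/c4.png',np.hstack([a,b]))
K=np.linalg.inv(w['mtx']);v,u=np.mgrid[:480,:640]
P=(np.stack([u,v,np.ones_like(u)],-1)@K.T*w['depth'][...,None]-w['t'])@w['R']
st=robot.read_state();o=st['tool_pos'][:2];print(o)
for n,c,a,b,r in [('cap',o,.21,.26,.02),('head',(.5719,-.015),.1345,.141,.013)]:
    m=(np.hypot(P[...,0]-c[0],P[...,1]-c[1])<r)&(P[...,2]>a)&(P[...,2]<b); z=np.median(P[m][:,2])
    if n=='cap': m&=abs(P[...,2]-z)<.003
    print(n,m.sum(),z,cv2.minEnclosingCircle((P[m][:,:2]*1000).astype(np.float32)))
E
```

```text
[ 0.57391025 -0.02493383]
cap 1638 0.23609394846974843 ((575.0634155273438, -28.140098571777344), 14.878747940063477)
head 228 0.1372445795933677 ((572.3597412109375, -14.719865798950195), 9.456510543823242)
```

View pics/c4.png

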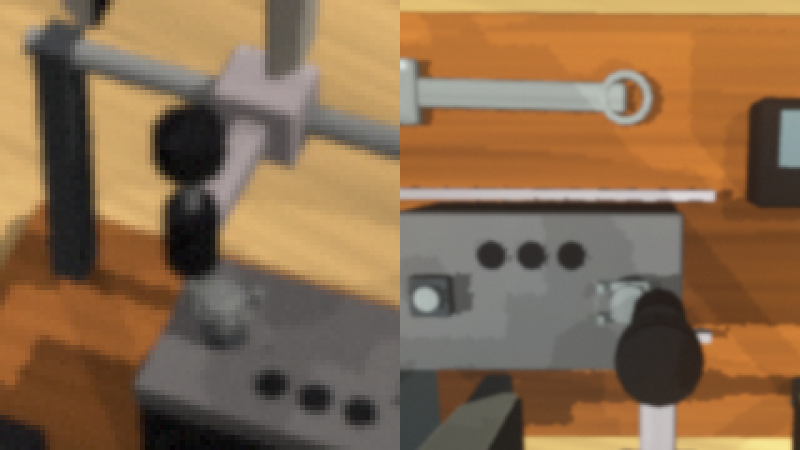

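Hook caught: cap top at 236 mm (plunger 0.006), tips visible past the head at (603,303), axis 13.7 mm short of the post. Now the button.

>>> drive_tool(moves=[0,-12.5,-30,0,0,0,0,0,-12.5,-30,0,0,0,0,0,-12.5,-30,0,0,0,0,0,-12.5,-30,0,0,0,0,0,-12.5,-30,0,0,0,0,0,-12.5,-31,0,0,0,0,0,0,0,0,0,0,0,0,0,0,0,0,0,0], grip_force=10)

```text
t: 14.45
tool_pos: [0.4617, 0.1364, 0.4691]
orientation: [3.123, 0.338, -0.003]
force: [0.1, -1.1, 0.2]
opening: 0.0106
gripper_force: 0.0
```

>>> drive_tool(moves=[0,0,0,40,0,0,0,0,0,0,40,0,0,0,0,0,0,30,0,0,0,0,0,0,20,0,0,0,0,0,0,10,0,0,0,0,0,0,0,0,0,0,0,0,0,0,0,0,0])

```text
t: 15.15
tool_pos: [0.4627, 0.1357, 0.3312]
orientation: [3.124, 0.334, 0.001]
force: [0.2, -0.0, 0.5]
opening: 0.0008
gripper_force: 0.0
```

>>> drive_tool(moves=[0,0,0,3,0,0,0,0,0,0,2,0,0,0,0,0,0,2,0,0,0,0,0,0,2,0,0,0,0,0,0,0,0,0,0])

```text
t: 15.65
tool_pos: [0.4625, 0.1361, 0.3219]
orientation: [-3.124, -0.335, -0.003]
force: [1.7, -0.7, 2.0]
opening: 0.0002
gripper_force: 1.5
```

>>> drive_tool(moves=[0,0,0,1.5,0,0,0,0,0,0,1,0,0,0,0,0,0,0,0,0,0,0,0,0,0,0,0,0])

```text
t: 16.05
tool_pos: [0.4625, 0.1361, 0.3202]
orientation: [-3.124, -0.335, -0.003]
force: [-0.8, -1.6, 10.2]
opening: 0.0006
gripper_force: 5.1
```

>>> drive_tool(moves=[0,0,0,1,0,0,0,0,0,0,0,0,0,0,0,0,0,0,0,0,0])

```text
t: 16.35
tool_pos: [0.4626, 0.1361, 0.3201]
orientation: [3.124, 0.336, 0.003]
force: [-4.9, -2.2, 17.3]
opening: 0.0007
gripper_force: 8.6
```

Bottomed out at 6 mm. Releasing and lifting clear.

>>> drive_tool(moves=[0,0,0,-5,0,0,0,0,0,0,-10,0,0,0,0,0,0,-25,0,0,0,0,0,0,-40,0,0,0,0,0,0,-40,0,0,0,0,0,0,0,0,0,0,0,0,0,0,0,0,0])

```text
t: 17.05
tool_pos: [0.4622, 0.1361, 0.4388]
orientation: [-3.123, -0.335, -0.002]
force: [0.3, 0.0, -0.4]
opening: -0.0001
gripper_force: 0.0
```

```bash
python3 - <<'E'
from h import *
s=robot.read_camera('scene');K=np.linalg.inv(s['mtx']);v,u=np.mgrid[:480,:640]
P=(np.stack([u,v,np.ones_like(u)],-1)@K.T*s['depth'][...,None]-s['t'])@s['R']
for n,c,a,b,r in [('cap',(.5745,-.027),.2,.26,.012),('btn',(.462,.136),.12,.15,.008)]:
    m=(np.hypot(P[...,0]-c[0],P[...,1]-c[1])<r)&(P[...,2]>a)&(P[...,2]<b);print(n,m.sum(),np.percentile(P[m][:,2],[50,90]) if m.any() else '')
print(robot.read_state()['force'],robot.read_state()['t']); robot.close_job()
E
```

```text
cap 87 [0.23482164 0.23720895]
btn 33 [0.13920818 0.14125569]
[ 0.13686789 -0.6418258  -0.92437826] 17.1
the job is handed in; nothing more can be done
```

The job is done and handed in at 17.1 s: the hook is held under the post's head after about 3 N of contact, and the test button was pushed fully down and has sprung back up.

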